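Scrap the worn brake pads through the sprung flap

ROBOT

A 7-joint arm with a two-finger parallel gripper is mounted at the origin on the work surface. World frame = base frame: x ahead of the robot, y to its left, z up, the work surface at z = 0. Lengths are in m, angles in rad, forces in N, time in s.
With the tool pointing down it reaches from about 0.4 to 0.925 m from the base axis. Payload 5.6 kg.
Tool frame: the origin (TCP) lies at the very end of the fingers, on their centre line; the grasp point (between the pads) lies 19 mm behind it; z points along the fingers, y is the line along which they close (so a half turn about z gives the same grasp; the last joint's range is limited). The gripper opens to 85 mm and grips with 20 to 120 N. Pads are 22 mm wide; open, the fingers measure 114 mm over their backs; the gripper's body (76 mm by 85 mm) begins 54 mm behind the grasp point. The pads swing forward as they close: fully open they stand 13 mm farther back than shut.
Start: joints at [-1.182, 0.468, -0.012, 1.603, 0.006, 1.071, -0.056], TCP at [0.272, 0.59, 0.231] pointing down, gripper open.
Joint ranges: [-2.53, 2.53], [-0.31, 2.02], [-1.57, 1.55], [0.28, 2.44], [-1.29, 4.43], [0.15, 1.84], [-2.92, 2.92]. Speed limits (rad/s): [2.57, 2.57, 3.14, 3.14, 3.14, 3.14, 3.14].

INTERFACE

Orientations are given as a rotation vector (axis times angle).
In Python, from rig import bot gives the robot as it stands.
- The arm moves only by the shell command python3 -m jog 'ROWS' [OPENING] [FORCE]. ROWS is JSON, a list of rows, each a list of 4 numbers: the shift along the tool's x, y, z in cm, then the turn about the tool's z in rad. A call has 1 to 12 rows; each row is the pose to reach, as a shift and turn from the pose commanded when the call began, along the tool's axes at that moment; what a row does not reach only later rows make up. A row lasts 1/10 s, in which the tool goes at most 50 mm and 8.59 degrees, less where a joint would pass 70% of its speed; a pose out of reach is approached as far as the arm can. A call with a gripper value outside its range is refused whole. OPENING is the opening, from 0 (shut) to 1 (fully open), set as the call begins (- or left out, the last holds). The fingers move at their own pace and stop on an object; FORCE is the grip in N (left out, the last holds). Time passes only in rows, so rows that repeat a pose let the fingers close. It gives the time, the measured TCP pose, the force, the opening and the grip force at its end, in the units of the state.
- bot.get_obs(): the state, without advancing time (a new reading comes with each control period).
- bot.camera(name): name is "scene" or "top"; returns (picture, depth): 384x512x3 uint8, red, green, blue; 384x512 float32, m along the optical axis (not along the pixel's ray), 0 where there is no reading.
- bot.camera_info(name): a dict with "fx", "fy", "cx", "cy" (pixels), "k1" (the pictures are not rectified: a ray, as slopes to the right and down, at radius r is drawn at 1 + k1 r^2 times it, then the intrinsics apply), "R" (3x3) and "t" (3): a world point X has camera coordinates R X + t. Camera axes: x right, y down, z forward; pixel columns grow to the right and rows downward; lengths in m; the calibration is good to about 2 mm. A picture is of the moment at which its call begins. camera_info takes no time and is no camera call.
- bot.finish_job(): hands the job in; it is judged then, once.
The state is a dict: "time": time; "joints": joint angles; "joint_velocities": joint speeds; "joint_efforts": joint torques, N m; "position": TCP position; "eef_rot": TCP orientation; "contact_force": force on the tool from outside, world axes, zero at the start; "torque": the same for the moment, N m; "finger_gap": opening from 0.0 (shut) to 1.0 (fully open); "grasp_force": force on a finger pad.
Only numpy, scipy, OpenCV 4.12 (cv2) and the standard library are available. Lean on these libraries where they do the work, as an engineer would, in place of code of your own. Each camera call takes 0.05 s, during which the arm holds its last target. There are 200 camera calls.

TASK

The two brake pads worn thin are scrap; the two thick ones with a groove across the middle are new. Post the worn pads into the scrap bin one at a time: push the sprung flap in and keep it held open until the pad has dropped down inside, then let the flap spring shut. Leave the new pads, the grease tin and the wrench where they are.

Things in the scene. Friction and masses are not known exactly. Their poses are not given: they have to be found in the camera images.
- worn_a_mid (a point): A worn brake pad. Dark iron-grey backing plate 116 x 50 x 6 mm (long axis x, width y) with a 12 x 22 mm ear at each short end (140 mm over the ears), plate down on the carton; only 4 mm of smooth lining, 100 x 49 mm, is left on top, so the pad is 10 mm thick in all, without a groove. About 0.3 kg. The point is its centre, 5 mm above its underside; grasp it across its 50 mm width.
- worn_b_mid (a point): The other worn brake pad, the same as worn_a.
- new_a_mid (a point): A new brake pad, to be left alone. Dark iron-grey backing plate 116 x 50 x 6 mm (long axis x, width y) with a 12 x 22 mm ear at each short end (140 mm over the ears), plate down on the carton; 12 mm of lining on top, 18 mm thick in all, split by an 8 mm wide groove across its middle. The point is its centre, 9 mm above its underside.
- new_b_mid (a point): The other new brake pad, the same as new_a.
- carton: Flattened brown cardboard, 360 x 340 x 3 mm, fixed on the bench; the four pads lie on it in a two by two pattern, any pad in any place, about 160 mm apart along the carton's x and 150 mm along its y, with their long axes within 15 degrees of its x. Origin under its centre.
- bin: Grey sheet-steel scrap bin, closed on all sides, 220 (x) x 280 (y) x 240 mm high, fixed on the bench, to the left or to the right of the carton. The flap in its flat top is the only way in. Origin under its centre, z up, +x towards the flap's hinge, which lies on the side away from the robot (the bin is turned by up to 17 degrees).
- slot (a point): Centre of the opening in the bin's top, at the height of the top (240 mm). Axes as the bin's. The opening is 130 mm along x and 180 mm along y, filled by the flap when shut; the folded lip around it stands 5 mm high.
- flap (a joint): Angle of the bare steel flap, rad: 0 shut, level with the top; grows as it swings down into the bin, stop at 1.35. Hinged along its long edge at x = +65 mm from the opening's centre (coil springs show there). A spring shuts it: 0.35 N m to start, 0.65 N m at 1 rad (10 to 13 N pressed 30 mm from the hinge). It stays shut under the weight of a pad on its middle.
- flap_edge (a point): Middle of the flap's free edge, the long edge nearest the robot when shut; the flap is 175 mm long and reaches 130 mm from its hinge. Pressed straight down by 50 mm at 30 mm from the hinge it opens about 1 rad; a pad let go there, its long axis along the hinge, slides off into the bin while the fingers still hold the flap.
- grease_tin_mid (a point): Grease tin with a steel lid, 72 mm across, 75 mm high, standing beyond the work, to be left alone; the point is its centre.
- wrench_grip (a point): Steel wrench, 200 mm long, lying on the bench beyond the work, to be left alone; the point is on its handle.

How it is judged:
By the outcome, as a careful person would: the job done as asked, in the order asked, and still so for the second after the job is handed in, with the robot touching nothing.
It also fails if it takes over 69 s, if anything falls off the work surface, if the arm or the gripper's body presses on something with over 40 N, if the wrist force passes 120 N, or if a joint passes its speed limit or range.

## Working session

There is one attempt and no reset: what is moved stays moved. The work goes in short steps, Python scripts to look and compute and a shell command to move; the robot and the scene stay as the last step left them, time stands still between calls to the robot, and variables do not carry over. Pictures are saved under pics/ and viewed, at most 13 in all, crops included, and the job is handed in when it is done.

```bash
mkdir -p pics; cat > h.py <<'E'
import numpy as np,cv2
from rig import bot
from scipy.spatial.transform import Rotation as Ro
def cloud(n,d):
    c=bot.camera_info(n);K=np.array([[c['fx'],0,c['cx']],[0,c['fy'],c['cy']],[0,0,1.]])
    v,u=np.mgrid[:384,:512];p=np.stack([u,v],-1).reshape(-1,1,2).astype(np.float64)
    q=cv2.undistortPoints(p,K,np.array([c['k1'],0,0,0.])).reshape(384,512,2)
    P=np.dstack([q*d[...,None],d]);R=np.array(c['R']);return (P-np.array(c['t']))@R
def tool(p):  # world point -> tool cm
    o=bot.get_obs();return Ro.from_rotvec(o['eef_rot']).inv().apply(np.array(p)-o['position'])*100
E
python3 - <<'E'
from h import *
for n in('top','scene'):
    im,d=bot.camera(n);cv2.imwrite(f'pics/{n}0.png',im[...,::-1]);np.save(n+'0.npy',cloud(n,d));np.save(n+'d0.npy',d)
print(bot.get_obs())
E
```

```text
{'time': 0.1, 'joints': array([-1.18199688,  0.46833142, -0.01158646,  1.60352006,  0.0060092 ,
        1.07138178, -0.05632113]), 'joint_velocities': array([ 1.89876995e-04, -1.90674908e-03,  1.00191629e-03, -1.92150206e-03,
       -1.45165797e-03,  1.71197932e-03,  3.85060980e-05]), 'joint_efforts': array([ 1.55472288e-03, -5.33520377e+01,  2.15920113e-02, -2.51966554e+01,
        1.14516966e-02,  4.23664649e-03,  1.59944932e-05]), 'position': array([0.27189363, 0.58985984, 0.23041086]), 'eef_rot': array([-6.73112648e-01, -3.06841416e+00,  2.50072674e-03]), 'contact_force': array([-1.18258634, -0.0272188 ,  0.79384557]), 'torque': array([-0.03666142,  0.0218487 , -0.05907756]), 'grasp_force': 0.0, 'finger_gap': 1.0018630736713352}
```

View pics/top0.png

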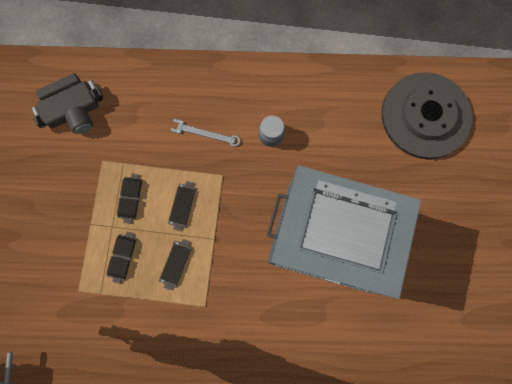

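View pics/scene0.png

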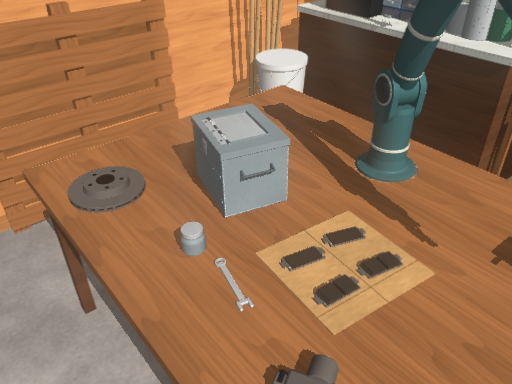

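The top view shows the grooved new pads on the left at (130,198) and (122,258). The worn pads are at (182,205) and (176,264). The bin flap is around (349,228), with its hinge on the upper (far) side.

```bash
python3 - <<'E'
from h import *
P=np.load('top0.npy');im=cv2.imread('pics/top0.png')
print('carton z',P[232,150],P[290,130],'bench',P[330,250])
g=im.max(2)
for n,(u,v) in dict(wA=(182,205),wB=(176,264),nA=(130,198),nB=(122,258)).items():
    m=np.zeros(g.shape,bool);m[v-32:v+33,u-22:u+23]=1
    m&=(g<75)
    k,l,s,c=cv2.connectedComponentsWithStats(m.astype(np.uint8));i=1+np.argmax(s[1:,4]);q=P[l==i]
    q=q[(q[:,2]>.0)&(q[:,2]<.05)]
    r=cv2.minAreaRect((q[:,:2]*1000).astype(np.float32))
    e=np.linalg.eigh(np.cov(q[:,:2].T))[1][:,1]
    print(n,len(q),q.mean(0).round(4),np.percentile(q[:,2],[5,50,95]).round(4),r,'pca',np.degrees(np.arctan(e[1]/e[0])).round(1))
# bin
m=(P[...,2]>.22)&(P[...,2]<.26);m[:,:260]=0;m[:, 430:]=0;m[:150]=0
r=cv2.minAreaRect((P[m][:,:2]*1000).astype(np.float32));print('bin',m.sum(),r, np.median(P[m][:,2]))
for u,v in [(349,228),(316,202),(396,212),(390,269),(303,234),(326,187),(390,206),(280,240)]: print(u,v,P[v,u].round(4))
c=(np.array(im[150:310,255:430]));cv2.imwrite('pics/binc.png',cv2.resize(c,None,fx=4,fy=3.7,interpolation=cv2.INTER_CUBIC)[:600])
E
```

```text
carton z [0.50703591 0.25207547 0.0008075 ] [0.35122889 0.29560642 0.00310191] bench [ 0.25345183 -0.02661951  0.00043268]
wA 643 [0.5817 0.166  0.013 ] [0.0087 0.0131 0.0169] ((581.126953125, 166.93075561523438), (47.376956939697266, 105.8998031616211), 77.85070037841797) pca -12.1
wB 679 [0.4224 0.1769 0.0133] [0.0094 0.0134 0.017 ] ((422.3490295410156, 177.44253540039062), (47.646419525146484, 101.62922668457031), 70.38551330566406) pca -18.9
nA 720 [0.5975 0.3091 0.0191] [0.0088 0.0204 0.0247] ((597.8048706054688, 311.5479736328125), (49.70650100708008, 122.54107666015625), 84.13124084472656) pca -6.2
nB 760 [0.4381 0.32   0.0192] [0.0087 0.0205 0.0247] ((438.4119873046875, 322.3629150390625), (49.710113525390625, 112.0434341430664), 77.7411880493164) pca -12.0
bin 13071 ((501.79144287109375, -231.74745178222656), (287.0852355957031, 226.99937438964844), 75.19060516357422) 0.24044885515704578
349 228 [ 0.5062 -0.2366  0.2405]
316 202 [ 0.563  -0.1643  0.238 ]
396 212 [ 0.5432 -0.3399  0.2473]
390 269 [ 0.4187 -0.3251  0.2391]
303 234 [ 0.4904 -0.1341  0.2461]
326 187 [ 0.5966 -0.186   0.2436]
390 206 [ 0.5575 -0.3298  0.2391]
280 240 [ 0.4766 -0.0843  0.241 ]
```

View pics/binc.png

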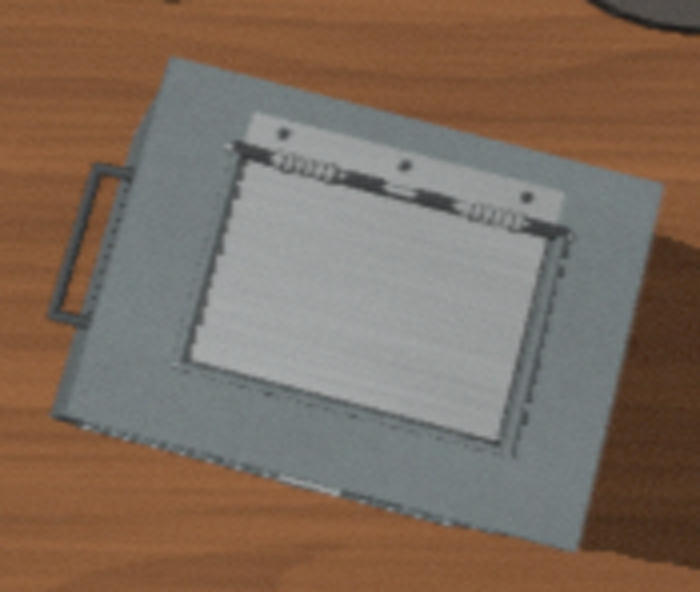

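The crop shows the hinge running from (230,147) to (570,237), and the flap's free edge from (183,362) to (500,443). Next I'll fix the slot position and work out the moves.

```bash
cat >> h.py <<'E'
def go(p,ydeg):
    o=bot.get_obs();R=Ro.from_rotvec(o['eef_rot']).as_matrix()
    y=np.degrees(np.arctan2(R[1,1],R[0,1]));t=-np.radians((ydeg-y+180)%360-180)
    print('tool y',round(y,1),'shift',tool(p).round(2),'turn',round(t,3),'z',R[:,2].round(3))
E
python3 - <<'E'
from h import *
c=bot.camera_info('top');K=np.array([[c['fx'],0,c['cx']],[0,c['fy'],c['cy']],[0,0,1.]]);R=np.array(c['R'])
px=np.array([(232,147),(572,237),(183,362),(500,443)],float)
uv=np.c_[255+px[:,0]/4-.4,150+px[:,1]/3.7-.4][:,None]
r=np.c_[cv2.undistortPoints(uv,K,np.array([c['k1'],0,0,0.])).reshape(-1,2),np.ones(4)]@R
C=-R.T@np.array(c['t']);W=C+r*((.241-C[2])/r[:,2])[:,None]
print(W.round(4));h=W[:2].mean(0);e=W[2:].mean(0);print('hinge',h,'edge',e,'mid',(h+e)/2)
d=W[0]-W[1];f=W[2]-W[3];print(np.degrees(np.arctan2(d[0],d[1])),np.degrees(np.arctan2(f[0],f[1])),np.linalg.norm(d),np.linalg.norm(f),np.linalg.norm(h-e))
go([.5815,.1663,.06],78)
E
```

```text
[[ 0.5911 -0.1564  0.241 ]
 [ 0.5404 -0.3456  0.241 ]
 [ 0.4613 -0.129   0.241 ]
 [ 0.4175 -0.3017  0.241 ]]
hinge [ 0.56573299 -0.25099217  0.241     ] edge [ 0.43940055 -0.21530589  0.241     ] mid [ 0.50256677 -0.23314903  0.241     ]
14.996125768919388 14.232715812484845 0.19591791534398173 0.1781590453707938 0.13127602509569927
tool y 65.3 shift [-45.85 -25.48  17.09] turn -0.222 z [-0.001 -0.002 -1.   ]
```

```bash
python3 -m jog '[[-45.9,-25.5,12,-0.222],[-45.9,-25.5,12,-0.222],[-45.9,-25.5,12,-0.222],[-45.9,-25.5,12,-0.222],[-45.9,-25.5,12,-0.222],[-45.9,-25.5,12,-0.222],[-45.9,-25.5,12,-0.222],[-45.9,-25.5,12,-0.222],[-45.9,-25.5,12,-0.222],[-45.9,-25.5,12,-0.222],[-45.9,-25.5,16,-0.222],[-45.9,-25.5,18,-0.222]]' 0.75 80
python3 - <<'E'
from h import *
o=bot.get_obs();print(o['time'],o['position'],o['joints'].round(2));go([.5815,.1663,.01],78)
E
```

```text
time: 1.3
position: [0.5844, 0.1609, 0.0498]
eef_rot: [0.34, 3.122, -0.004]
contact_force: [-0.4, 0.8, -0.4]
finger_gap: 0.75
grasp_force: 0.0
1.3 [0.58443784 0.16090069 0.04975152] [-0.37  0.63  0.06  1.83 -0.05  0.69  1.07]
tool y 77.6 shift [0.41 0.47 3.97] turn -0.007 z [ 0.001 -0.003 -1.   ]
```

```bash
python3 -m jog '[[0,0,1,0],[0,0,2,0],[0,0,3,0],[0,0,3.5,0],[0,0,3.5,0],[0,0,3.5,0]]'
python3 - <<'E'
from h import *
o=bot.get_obs();print(o['time'],o['position']);go([.5815,.1663,.01],78)
im,d=bot.camera('scene');cv2.imwrite('pics/s1.png',cv2.resize(im[190:290,250:420,::-1],None,fx=4.5,fy=4.5,interpolation=cv2.INTER_CUBIC))
E
```

```text
time: 1.9
position: [0.5825, 0.1673, 0.0171]
eef_rot: [0.328, 3.123, 0.001]
contact_force: [0.3, 0.1, 0.5]
finger_gap: 0.75
grasp_force: 0.0
1.9 [0.58251839 0.16734796 0.01705561]
tool y 78.0 shift [ 0.08 -0.12  0.71] turn 0.0 z [ 0.001  0.001 -1.   ]
```

View pics/s1.png

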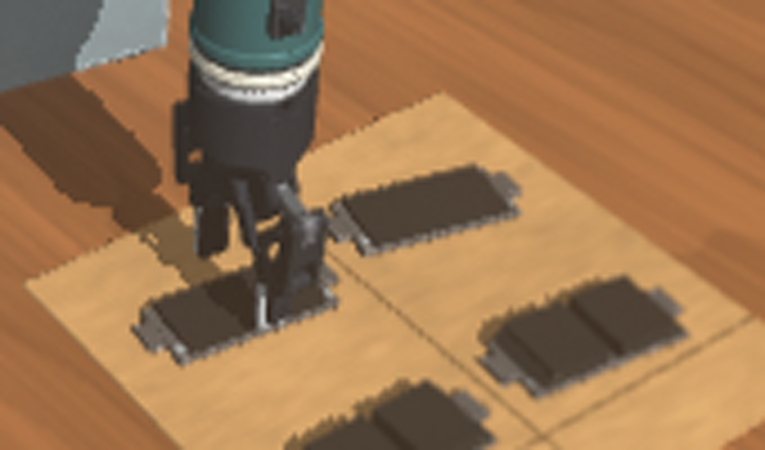

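The fingers straddle worn pad A at crop position (255,300), clear on both sides. I'll lower gently and watch the force.

```bash
python3 -m jog '[[0,0,0.7,0],[0,0,1.2,0],[0,0,1.2,0]]'; python3 -m jog '[[0,0,0.2,0],[0,0,0.4,0],[0,0,0.4,0]]'
```

```text
time: 2.25
position: [0.5815, 0.1664, 0.0034]
eef_rot: [-0.329, -3.123, 0.001]
contact_force: [-0.2, 0.4, -0.1]
finger_gap: 0.75
grasp_force: 0.0
time: 2.55
position: [0.582, 0.1666, 0.0]
eef_rot: [-0.329, -3.124, 0.0]
contact_force: [-0.8, 0.7, -0.5]
finger_gap: 0.75
grasp_force: 0.0
```

```bash
python3 -m jog '[[0,0,0,0],[0,0,0,0],[0,0,0,0],[0,0,0,0],[0,0,0,0],[0,0,0,0]]' 0.3 80;  python3 -m jog '[[0,0,-2,0],[0,0,-5,0],[0,0,-8,0],[0,0,-8,0],[0,0,-8,0]]'
python3 - <<'E'
from h import *
im,d=bot.camera('scene');cv2.imwrite('pics/s2.png',cv2.resize(im[170:290,230:420,::-1],None,fx=4,fy=4,interpolation=cv2.INTER_CUBIC))
o=bot.get_obs();print(o['position'],o['joints'].round(2));go([.498,-.231,.32],-15)
E
```

```text
time: 3.15
position: [0.5826, 0.167, 0.0011]
eef_rot: [0.329, 3.123, 0.001]
contact_force: [-1.1, -0.1, 5.7]
finger_gap: 0.555
grasp_force: 83.2
time: 3.65
position: [0.582, 0.1665, 0.0802]
eef_rot: [0.329, 3.124, 0.0]
contact_force: [-0.5, -0.1, -3.2]
finger_gap: 0.551
grasp_force: 83.4
[0.58120634 0.16630971 0.07923236] [-0.38  0.58  0.06  1.82 -0.05  0.74  1.06]
tool y 78.0 shift [ -0.1  -40.62 -24.04] turn 1.623 z [-0.002 -0.001 -1.   ]
```

View pics/s2.png

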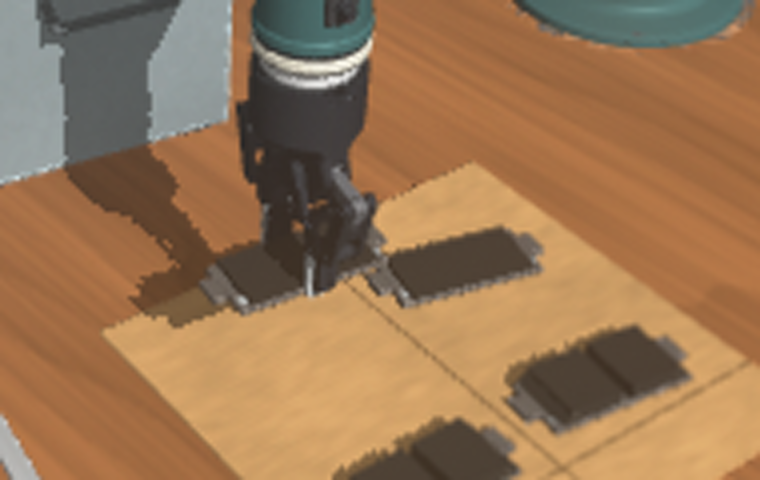

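The pad is gripped at crop position (310,270), lifted and level. Next I carry it over the flap.

```bash
python3 -m jog '[[0,0,-5,0],[0,0,-10,0],[0,0,-15,0],[0,0,-20,0],[0,-3,-24,0.1],[0,-8,-24,0.25],[0,-13,-24,0.4],[0,-18,-24,0.55],[0,-23,-24,0.7],[0,-28,-24,0.85],[0,-33,-24,1.0],[0,-37,-24,1.15]]'
python3 - <<'E'
from h import *
o=bot.get_obs();print(o['joints'].round(2));go([.498,-.231,.30],-15)
E
```

```text
time: 4.9
position: [0.5031, -0.1982, 0.3185]
eef_rot: [-1.984, -2.433, 0.004]
contact_force: [0.7, -0.3, -2.7]
finger_gap: 0.552
grasp_force: 84.3
[-0.06  0.2   0.44  1.79 -0.09  1.17  0.61]
tool y 11.6 shift [-3.11 -1.15  1.85] turn 0.464 z [-0.003 -0.    -1.   ]
```

```bash
python3 -m jog '[[-1,-0.4,0,0.14],[-2,-0.8,0,0.28],[-3,-1.1,0.5,0.42],[-3.1,-1.15,1,0.464],[-3.1,-1.15,1.5,0.464],[-3.1,-1.15,1.5,0.464],[-3.1,-1.15,1.5,0.464]]'
python3 - <<'E'
from h import *
go([.498,-.231,.25],-15)
im,d=bot.camera('top');cv2.imwrite('pics/t3.png',cv2.resize(im[150:310,255:430,::-1],None,fx=3.5,fy=3.5,interpolation=cv2.INTER_CUBIC))
E
```

```text
time: 5.6
position: [0.5002, -0.2275, 0.3045]
eef_rot: [-2.482, -1.925, 0.002]
contact_force: [0.4, -0.1, -2.2]
finger_gap: 0.552
grasp_force: 84.2
tool y -14.4 shift [-0.4  -0.12  5.45] turn 0.01 z [-0.002  0.    -1.   ]
```

View pics/t3.png

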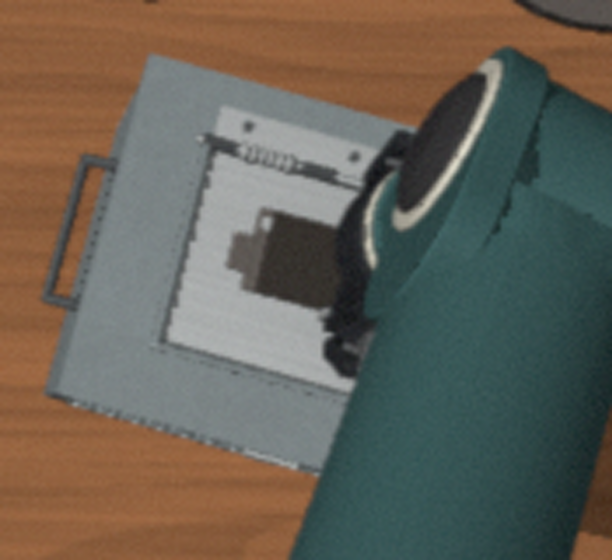

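The pad hangs over the flap parallel to the hinge, with its ear at crop position (230,252) inside the opening's left edge. Pressing in now.

```bash
python3 -m jog '[[-0.4,-0.1,2,0.01],[-0.4,-0.1,4,0.01],[-0.4,-0.1,5.5,0.01],[-0.4,-0.1,6.5,0.01],[-0.4,-0.1,7.5,0.01],[-0.4,-0.1,8.5,0.01],[-0.4,-0.1,9.5,0.01],[-0.4,-0.1,9.5,0.01]]'
```

```text
time: 6.45
position: [0.502, -0.2326, 0.2134]
eef_rot: [2.487, 1.908, 0.009]
contact_force: [0.2, 1.0, 13.2]
finger_gap: 0.555
grasp_force: 91.0
```

```bash
python3 -m jog '[[0,-0.1,1,0],[0,-0.3,2,0],[0,-0.3,2.8,0],[0,-0.3,2.8,0],[0,-0.3,2.8,0]]'
```

```text
time: 6.95
position: [0.4958, -0.2313, 0.1839]
eef_rot: [2.493, 1.91, 0.002]
contact_force: [-4.8, 1.3, 8.0]
finger_gap: 0.55
grasp_force: 91.6
```

```bash
python3 -m jog '[[0,0,0,0],[0,0,0,0],[0,0,0,0],[0,0,0,0],[0,0,0,0],[0,0,0,0],[0,0,0,0],[0,0,0,0],[0,0,0,0],[0,0,0,0]]' 0.75
python3 - <<'E'
from h import *
im,d=bot.camera('top');P=cloud('top',d);np.save('t4.npy',P)
cv2.imwrite('pics/t4.png',cv2.resize(im[150:310,255:430,::-1],None,fx=3.5,fy=3.5,interpolation=cv2.INTER_CUBIC))
E
```

```text
time: 7.95
position: [0.5, -0.2319, 0.1849]
eef_rot: [2.487, 1.906, 0.009]
contact_force: [8.9, -0.9, 4.2]
finger_gap: 0.747
grasp_force: 10.5
```

View pics/t4.png

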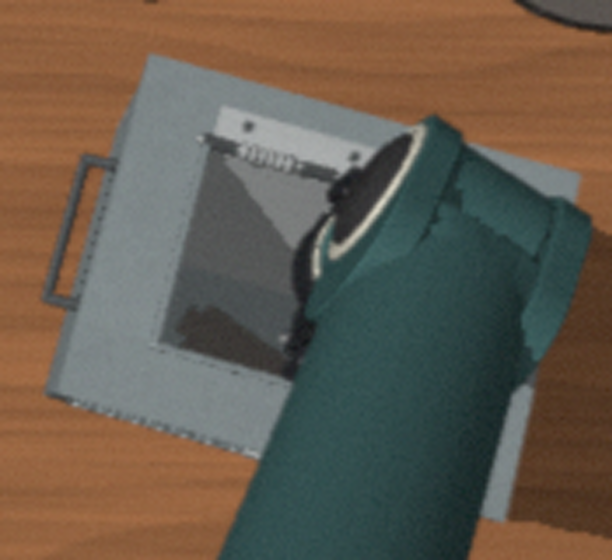

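The flap is open and something dark shows near the free edge at crop (235,335). The depth will tell whether the pad has dropped.

```bash
python3 - <<'E'
from h import *
P=np.load('t4.npy')
for x,y in [(200,320),(225,325),(240,345),(265,350),(275,360),(215,340),(200,290),(230,285),(250,290),(260,230),(220,220)]:
    u,v=255+int(x/3.5),150+int(y/3.5);print(x,y,P[v,u].round(3))
print(bot.get_obs()['contact_force'])
E
```

```text
200 320 [ 0.49  -0.188  0.024]
225 325 [ 0.488 -0.208  0.022]
240 345 [ 0.472 -0.219  0.02 ]
265 350 [ 0.467 -0.237  0.023]
275 360 [ 0.462 -0.245  0.023]
215 340 [ 0.474 -0.199  0.023]
200 290 [ 0.515 -0.191  0.011]
230 285 [ 0.519 -0.213  0.011]
250 290 [ 0.516 -0.229  0.012]
260 230 [ 0.542 -0.204  0.181]
220 220 [ 0.549 -0.177  0.178]
[ 8.9732505  -1.35128389  4.05843401]
```

Pad A is on the bin floor (z≈0.02). Now I withdraw upwards and let the flap close.

```bash
python3 -m jog '[[0,0,0,0],[0,0,0,0],[0,0,-1.5,0],[0,0,-3,0],[0,0,-4.5,0],[0,0,-6,0],[0,0,-9,0],[0,0,-12,0],[0,0,-12,0]]' 0.55 80
python3 - <<'E'
from h import *
go([.4224,.177,.31],71)
E
```

```text
time: 8.9
position: [0.4982, -0.2323, 0.3073]
eef_rot: [2.487, 1.906, 0.01]
contact_force: [0.1, -0.9, -0.1]
finger_gap: 0.551
grasp_force: 0.0
tool y -15.1 shift [ 37.55 -17.95  -0.45] turn -1.502 z [ 0.01  -0.003 -1.   ]
```

```bash
python3 -m jog '[[3,-1.5,0,-0.12],[6.5,-3,0,-0.26],[10,-4.7,0,-0.4],[13.5,-6.4,0,-0.54],[17,-8.1,0,-0.68],[20.5,-9.8,0,-0.82],[24,-11.5,0,-0.96],[27.5,-13.2,0,-1.1],[31,-14.9,0,-1.24],[34.5,-16.5,0,-1.38],[37.5,-17.9,0,-1.5],[37.5,-17.9,0,-1.5]]' 0.75
python3 - <<'E'
from h import *
im,d=bot.camera('top');P=cloud('top',d);cv2.imwrite('pics/t5.png',im[...,::-1])
for u,v in [(349,228),(345,240),(345,255),(330,225),(370,250)]: print(P[v,u].round(3))
o=bot.get_obs();print(o['position'],o['joints'].round(2));go([.4224,.177,.05],71)
E
```

```text
time: 10.1
position: [0.419, 0.1826, 0.3023]
eef_rot: [0.506, 3.1, 0.003]
contact_force: [0.2, -0.4, 0.3]
finger_gap: 0.75
grasp_force: 0.0
[ 0.506 -0.237  0.24 ]
[ 0.479 -0.227  0.243]
[ 0.447 -0.227  0.241]
[ 0.512 -0.194  0.242]
[ 0.459 -0.282  0.242]
[0.41973349 0.1799201  0.30219115] [-0.52  0.06  0.05  1.97 -0.    1.11  0.77]
tool y 71.1 shift [-0.34 -0.21 25.22] turn 0.002 z [ 0.     0.001 -1.   ]
```

View pics/t5.png

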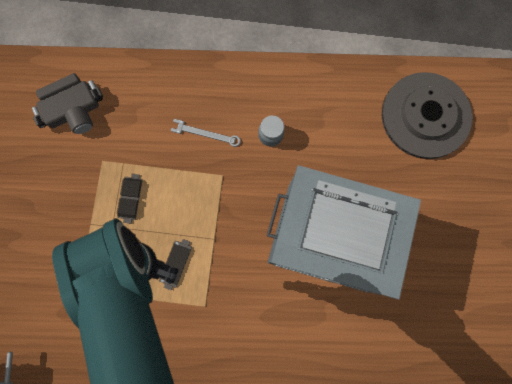

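The flap is shut again, level around (349,228), and the new pads have not moved. Next I descend on worn pad B at (178,262).

```bash
python3 -m jog '[[-0.2,-0.1,5,0],[-0.3,-0.2,10,0],[-0.3,-0.2,15,0],[-0.3,-0.2,20,0],[-0.3,-0.2,24,0],[-0.3,-0.2,27,0],[-0.3,-0.2,28.5,0],[-0.3,-0.2,28.5,0],[-0.3,-0.2,28.5,0]]'
python3 - <<'E'
from h import *
im,d=bot.camera('scene');cv2.imwrite('pics/s6.png',cv2.resize(im[170:290,250:430,::-1],None,fx=4,fy=4,interpolation=cv2.INTER_CUBIC))
go([.4224,.177,.0],71)
E
```

```text
time: 11.05
position: [0.423, 0.1742, 0.0176]
eef_rot: [0.525, 3.097, -0.0]
contact_force: [-0.5, -0.9, -0.6]
finger_gap: 0.746
grasp_force: 0.0
tool y 70.8 shift [0.17 0.19 1.81] turn -0.004 z [ 0.002  0.    -1.   ]
```

View pics/s6.png

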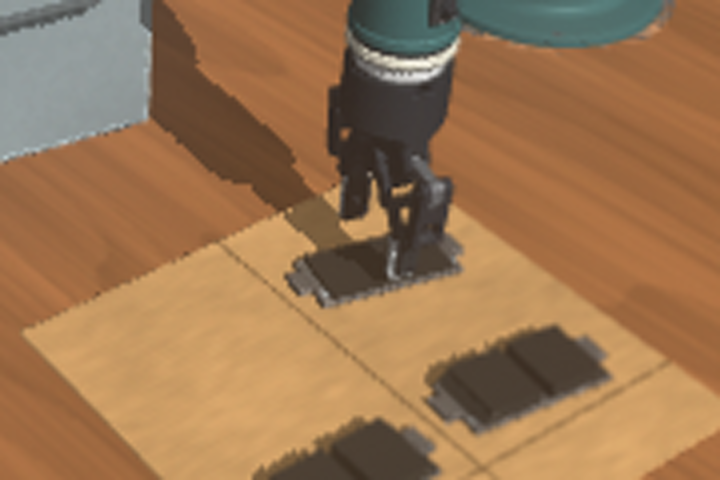

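The gripper straddles pad B near its middle, with the front finger at crop (395,270). I'll lower, grip and lift.

```bash
python3 -m jog '[[0.1,0.2,0.7,0],[0.1,0.2,1.3,0],[0.1,0.2,1.7,0],[0.1,0.2,1.7,0]]'; python3 -m jog '[[0,0,0,0],[0,0,0,0],[0,0,0,0],[0,0,0,0],[0,0,0,0]]' 0.3 80;  python3 -m jog '[[0,0,-2,0],[0,0,-5,0],[0,0,-10,0],[0,0,-15,0],[0,0,-20,0],[0,0,-25,0],[0,0,-30,0],[0,0,-32,0],[0,0,-32,0]]'
python3 - <<'E'
from h import *
o=bot.get_obs();print(o['position'],o['joints'].round(2));go([.498,-.231,.32],-15)
E
```

```text
time: 11.5
position: [0.4217, 0.177, -0.0001]
eef_rot: [-0.522, -3.097, 0.001]
contact_force: [-0.7, 0.5, -0.5]
finger_gap: 0.748
grasp_force: 0.0
time: 12.0
position: [0.4225, 0.1777, 0.0011]
eef_rot: [0.522, 3.097, 0.002]
contact_force: [-1.2, 1.0, 6.5]
finger_gap: 0.557
grasp_force: 82.4
time: 12.9
position: [0.4232, 0.1777, 0.3234]
eef_rot: [0.521, 3.093, 0.006]
contact_force: [-0.3, 0.1, -2.8]
finger_gap: 0.552
grasp_force: 84.4
[0.42318716 0.17765017 0.32337308] [-0.53  0.04  0.06  1.94 -0.    1.15  0.77]
tool y 70.9 shift [-20.46 -36.16   0.25] turn 1.499 z [ 0.006  0.003 -1.   ]
```

```bash
python3 -m jog '[[-1.7,-3,0,0.12],[-3.5,-6.2,0,0.26],[-5.4,-9.6,0,0.4],[-7.3,-13,0,0.54],[-9.3,-16.4,0,0.68],[-11.2,-19.8,0,0.82],[-13.1,-23.2,0,0.96],[-15,-26.5,0,1.1],[-17,-30,0,1.24],[-19,-33.5,0,1.38],[-20.5,-36.2,1,1.5],[-20.5,-36.2,1.5,1.5]]'; python3 -m jog '[[0,0,0.5,0],[0,0,0.5,0],[0,0,0.5,0]]'
python3 - <<'E'
from h import *
go([.498,-.231,.21],-15)
im,d=bot.camera('top');cv2.imwrite('pics/t7.png',cv2.resize(im[150:310,255:430,::-1],None,fx=3.5,fy=3.5,interpolation=cv2.INTER_CUBIC))
E
```

```text
time: 14.1
position: [0.4949, -0.2366, 0.3022]
eef_rot: [-2.502, -1.899, 0.009]
contact_force: [-0.8, -0.6, -3.0]
finger_gap: 0.552
grasp_force: 84.4
time: 14.4
position: [0.497, -0.2305, 0.2997]
eef_rot: [-2.49, -1.913, 0.0]
contact_force: [0.3, 0.5, -3.0]
finger_gap: 0.551
grasp_force: 84.3
tool y -14.9 shift [-0.03  0.12  8.97] turn 0.001 z [-0.001  0.001 -1.   ]
```

View pics/t7.png

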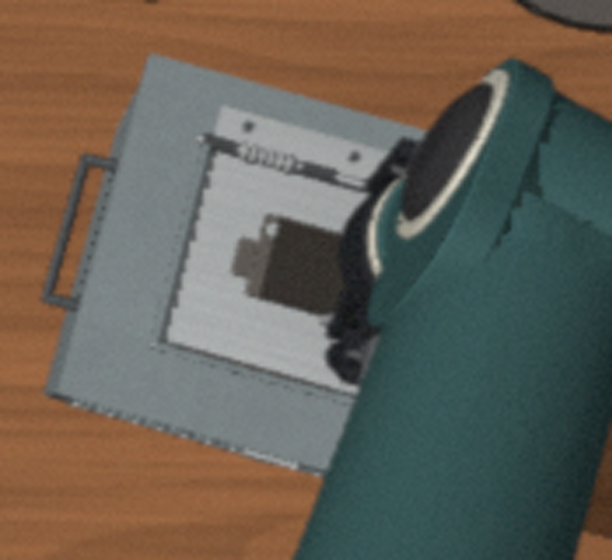

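Pad B hangs aligned over the flap, its ear at crop (235,262), much as before. I'll press in and then release.

```bash
python3 -m jog '[[0,0,2,0],[0,0,4,0],[0,0,5.5,0],[0,0,6.5,0],[0,0,7.5,0],[0,0,8.5,0],[0,0,9.5,0],[0,0,10.5,0],[0,0,11.5,0],[0,0,11.6,0],[0,0,11.6,0],[0,0,11.6,0]]'
```

```text
time: 15.65
position: [0.4977, -0.2322, 0.1864]
eef_rot: [2.492, 1.911, 0.003]
contact_force: [-5.5, 1.0, 8.2]
finger_gap: 0.55
grasp_force: 92.0
```

```bash
python3 -m jog '[[0,0,0.2,0],[0,0,0.2,0],[0,0,0.2,0],[0,0,0.2,0],[0,0,0.2,0],[0,0,0.2,0],[0,0,0.2,0],[0,0,0.2,0],[0,0,0.2,0],[0,0,0.2,0]]' 0.72
python3 - <<'E'
from h import *
im,d=bot.camera('top');P=cloud('top',d)
for x,y in [(200,320),(225,325),(240,345),(265,350),(275,360),(215,340),(200,290),(230,285),(250,290),(260,230),(220,220)]:
    u,v=255+int(x/3.5),150+int(y/3.5);print(x,y,P[v,u].round(3),im[v,u])
cv2.imwrite('pics/t8.png',cv2.resize(im[150:310,255:430,::-1],None,fx=3.5,fy=3.5,interpolation=cv2.INTER_CUBIC))
E
```

```text
time: 16.65
position: [0.499, -0.2322, 0.1838]
eef_rot: [2.491, 1.91, 0.004]
contact_force: [3.6, -0.4, 5.7]
finger_gap: 0.717
grasp_force: 7.0
200 320 [ 0.49  -0.188  0.025] [57 52 50]
225 325 [ 0.488 -0.208  0.02 ] [57 54 52]
240 345 [ 0.472 -0.217  0.032] [58 58 56]
265 350 [ 0.467 -0.235  0.033] [60 56 54]
275 360 [ 0.462 -0.244  0.03 ] [59 53 50]
215 340 [ 0.474 -0.198  0.033] [58 54 53]
200 290 [ 0.515 -0.19   0.015] [75 78 80]
230 285 [ 0.519 -0.212  0.012] [76 81 83]
250 290 [ 0.516 -0.229  0.013] [78 83 82]
260 230 [ 0.541 -0.204  0.183] [85 87 86]
220 220 [ 0.548 -0.176  0.181] [81 82 84]
```

View pics/t8.png

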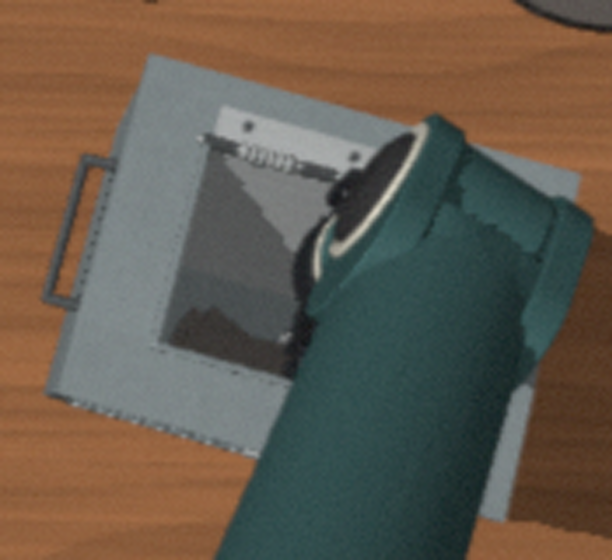

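Both pads lie on the bin floor, the second on top of the first (z≈0.032) around crop (230,340). Now I withdraw upwards, clear of the bin.

```bash
python3 -m jog '[[0,0,0,0],[0,0,0,0],[0,0,-1.5,0],[0,0,-3,0],[0,0,-4.5,0],[0,0,-6,0],[0,0,-9,0],[0,0,-13,0],[0,0,-15,0],[0,0,-15,0]]' 0.55; python3 -m jog '[[4,0,0,0],[8,0,0,0],[12,0,0,0],[16,0,0,0],[20,0,0,0],[20,0,0,0],[20,0,0,0],[20,0,0,0]]'
python3 - <<'E'
from h import *
im,d=bot.camera('top');P=cloud('top',d);Q=np.load('top0.npy')
for u,v in [(349,228),(345,240),(345,255),(330,225),(370,250)]: print(P[v,u].round(3))
i0=cv2.imread('pics/top0.png')[...,::-1]
for n,(u,v) in dict(nA=(130,198),nB=(122,258),tin=(272,130),wr=(205,132)).items():
    s=np.s_[v-25:v+26,u-20:u+21];print(n,np.abs(im[s].astype(int)-i0[s]).mean().round(1))
print(bot.get_obs()['position'])
E
```

```text
time: 17.7
position: [0.4983, -0.2327, 0.3355]
eef_rot: [2.489, 1.909, 0.006]
contact_force: [-0.1, -0.3, -0.4]
finger_gap: 0.551
grasp_force: 0.0
time: 18.5
position: [0.5485, -0.0403, 0.3317]
eef_rot: [-2.495, -1.909, 0.002]
contact_force: [-0.6, -0.1, -0.7]
finger_gap: 0.553
grasp_force: 0.0
[ 0.506 -0.236  0.241]
[ 0.48  -0.228  0.237]
[ 0.447 -0.227  0.24 ]
[ 0.512 -0.194  0.243]
[ 0.459 -0.282  0.241]
nA 6.1
nB 6.0
tin 22.0
wr 6.5
[ 0.54855387 -0.04056123  0.33187481]
```

```bash
python3 -c "from rig import bot;print(bot.finish_job())"
```

```text
the job is handed in; nothing more can be done
None
```

Both worn pads are in the scrap bin, posted one at a time, and the flap is shut. The new pads and wrench have not moved. The arm never went near the grease tin, though its area differed in the final picture (probably the arm or its shadow) and I didn't look closer. The job was handed in at about 18.5 s.

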